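# Press the bronze shaft bushing into the enclosure's boss

### The arm

A 6-joint arm with a two-finger parallel gripper is mounted at the origin on the work surface. World frame = base frame: x ahead of the robot, y to its left, z up, the work surface at z = 0. Lengths are in m, angles in rad, forces in N, time in s.
With the tool pointing down it reaches from about 0.425 to 0.95 m from the base axis. Payload 14.7 kg.
Tool frame: the origin (TCP) lies at the very end of the fingers, on their centre line; the grasp point (between the pads) lies 19 mm behind it; y points along the fingers, z is the direction in which the jaws open and shut, and the axes are right-handed (so a half turn about y gives the same grasp; the last joint's range is limited). The gripper opens to 85 mm and grips with 20 to 120 N. Pads are 22 mm wide; open, the fingers measure 114 mm over their backs; the gripper's body (76 mm by 85 mm) begins 54 mm behind the grasp point. The pads swing forward as they close: fully open they stand 13 mm farther back than shut.
Start: joints at [-1.318, 0.48, 1.596, -0, 1.065, -0.047], TCP at [0.192, -0.621, 0.231] pointing down, gripper open.
Joint ranges: [-2.75, 2.75], [-0.82, 2.05], [0.23, 2.67], [-1.56, 4.7], [0.09, 2.69], [-2.92, 2.92]. Speed limits (rad/s): [1.89, 1.89, 2.39, 3.01, 3.01, 3.01].

### API

Orientations are given as a unit quaternion [w, x, y, z].
In Python, from workcell import arm, eyes gives the robot as it stands. The module is installed in compiled form; this text tells all that it offers.
- The arm moves only by the tool play_rows, never from a script. Its arguments are lists of equal length, an entry for each row: "travel": the shift along the world's x, y, z in units of 40 mm (1.0 is 40 mm), a list of three; "twist": the turn about the world's z in units of 6 degrees (1.0 is 6 degrees). In form: {"travel": [[tx, ty, tz], ...], "twist": [twist, ...]}. A call has 1 to 10 rows; each row shifts and turns the commanded pose from where the row before left it; what a row does not reach is not made up. A row lasts 1/12 s, in which the tool goes at most 41.7 mm and 7.16 degrees, less where a joint would pass 70% of its speed; a pose out of reach is approached as far as the arm can. A call is refused whole if a number of a shift passes 1 or a number of a turn 1, either way. A call with a gripper value outside its range is refused whole. "gripper" is the finger opening in mm, from 0 to 85.4, set as the call begins (left out, the last holds). The fingers move at their own pace and stop on an object; "newtons" is the grip in N (left out, the last holds). Time passes only in rows, so rows that do not move let the fingers close. It gives the time, the measured TCP pose, the force and the opening at its end, in the units of the state.
- arm.get_obs(): the state, without advancing time (a new reading comes with each control period).
- eyes.camera(name): name is "side" or "top" or "wrist"; returns a dict with "image" (384x512x3 uint8, blue, green, red), "K" (3x3 intrinsics, pixels), "pose" (4x4, takes a point from camera to world coordinates). Camera axes: x right, y up, looking along -z (the intrinsics and any distortion apply to the point x, -y, -z); pixel columns grow to the right and rows downward; lengths in m; the calibration is good to about 2 mm. A picture is of the moment at which its call begins. There is no depth.
- arm.hand_in(): hands the job in, once; it reports no verdict.
The state is a dict: "time_s": time; "joint_pos": joint angles; "dq": joint speeds; "effort": joint torques, N m; "position": TCP position; "tool_rot": TCP orientation; "force": force on the tool from outside, world axes, zero at the start; "moment": the same for the moment, N m; "opening": finger opening in m.
Only numpy, scipy, OpenCV 4.12 (cv2) and the standard library are available. Lean on these libraries where they do the work, as an engineer would, in place of code of your own. Each camera call takes 0.05 s, during which the arm holds its last target. There are 200 camera calls.

### The job

Take the bronze bushing from the blue block and fit it, nose down, into the bore of the round boss on the closed grey enclosure, then press it down until its flange sits flush on the boss, and let go. Lower it in rather than dropping it, and leave the steel and the black bushing in the block.

Things in the scene. Friction and masses are not known exactly. Their poses are not given: they have to be found in the camera images.
- bronze_bushing: Bronze bushing, 0.2-0.32 kg, upright in one of 3 holes (one row, 95 mm apart, 3 mm play) of a blue block 290x84x56 mm. Origin: on the axis at the flange's underside, 56 mm above the table; z up. Above it: flange 58 mm wide, 6 thick; then a neck 30 mm wide up to 40 mm with flat top: grip it or push on it. Below: shank 30 mm wide for 36 mm, then a nose tapering to 14 mm wide at 50 mm below.
- bore (a point): Centre of the bore mouth at the top of a round aluminium boss (79 mm wide, 102 mm above the table) amid the lid of a fixed grey box 200x220x90 mm; z up. Oiled bore 32 mm wide, flared to 49 in the top 8 mm. A black ring in it stops the bushing 7-10 mm proud; about 8 N (its weight counts) pushes it on, more if fast; no spring-back. Home: flange on boss, bushing origin at this point.
- steel_bushing: Bushing of the same shape and size as the bronze one, in silvery steel, in another hole of the blue block; same origin and axes. A bystander: leave it in the block.
- black_bushing: Bushing of the same shape and size as the bronze one, in black plastic, in another hole of the blue block; same origin and axes. A bystander: leave it in the block.
Mind the look-alikes: they are no part of the job. Several things have the shape of the bronze_bushing; the one meant has the colours described above.

How it is judged:
At the end, for the whole second after the job is handed in: The bronze bushing rests released in the bore, upright within 10 degrees, its flange seated on the boss (gap under 4 mm, centred within 6 mm); the steel and black bushings are still in their holes (moved less than 20 mm) (horizontal distance between bronze_bushing and bore below 0.006 m and z of bronze_bushing in the frame of bore between -0.004 and 0.004 m and angle between the z axis of bronze_bushing and the z axis of bore, either way round below 0.17 rad and linear speed of bronze_bushing below 0.02 m/s and distance of each of steel_bushing, black_bushing from where it was at the start of the episode below 0.02 m); the robot touches nothing.
It fails at once if the bronze bushing is dropped at the bore (falls freely faster than 0.8 m/s, a drop of over 30 mm) (horizontal distance between bronze_bushing and bore below 0.06 m and linear speed of bronze_bushing above 0.8 m/s and contact force between bronze_bushing and the fingers below 0.1 N).
It fails at once if the steel or the black bushing is taken out of the block (distance of any of steel_bushing, black_bushing from where it was at the start of the episode above 0.03 m).
It also fails if it takes over 48 s, if anything falls off the work surface, if the arm or the gripper's body presses on something with over 40 N, if the wrist force passes 120 N, or if a joint passes its speed limit or range.

## Working session

There is one attempt and no reset: what is moved stays moved. The work goes in short steps, Python scripts to look and compute and a tool call to move; the robot and the scene stay as the last step left them, time stands still between calls to the robot, and variables do not carry over. Pictures are saved under pics/ and viewed, about 8 in all and at most 12, crops included, and the job is handed in when it is done.

Besides the shell and the picture viewer there is one more tool, called after "Emit:" in YAML: its name, and indented under it one key for each argument. play_rows: Moves the arm, as the interface text tells. Its arguments: {"type":"object","properties":{"travel":{"type":"array","items":{"type":"array","items":{"type":"number"}}},"twist":{"type":"array","items":{"type":"number"}},"gripper":{"type":"number"},"newtons":{"type":"number"}},"required":["travel","twist"]}

```bash
mkdir -p pics
cat > h.py <<'E'
import numpy as np,cv2
from workcell import arm,eyes
def snap(n,f):
    c=eyes.camera(n); cv2.imwrite(f'pics/{f}.png',c['image']); np.savez(f'pics/{f}.npz',K=c['K'],P=c['pose']); return c
def px(f,u,v,z):
    d=np.load(f'pics/{f}.npz');r=np.linalg.inv(d['K'])@[u,v,1];r=d['P'][:3,:3]@[r[0],-r[1],-r[2]];o=d['P'][:3,3];return o+r*(z-o[2])/r[2]
def proj(f,p):
    d=np.load(f'pics/{f}.npz');q=d['P'][:3,:3].T@(np.array(p)-d['P'][:3,3]);q=d['K']@[q[0],-q[1],-q[2]];return q[:2]/q[2]
E
python3 - <<'E'
from h import *
a=[snap(n,n+'0') for n in('top','side')]
for c in a: print(c['K'],c['pose'],c.keys())
print(arm.get_obs())
cv2.imwrite('pics/both.png',cv2.resize(np.vstack([c['image'] for c in a]),None,fx=.78,fy=.78))
E
```

```text
[[443.63208308   0.         251.76283732]
 [  0.         443.63208308 191.90001487]
 [  0.           0.           1.        ]] [[-0.01013888  0.97701092 -0.21294802  0.36394434]
 [-0.99993155 -0.00866252  0.00786487  0.08813132]
 [ 0.00583939  0.21301319  0.97703187  0.97210501]
 [ 0.          0.          0.          1.        ]] dict_keys(['image', 'K', 'pose'])
[[432.78192323   0.         252.74670455]
 [  0.         432.78192323 184.19564571]
 [  0.           0.           1.        ]] [[-0.88287033  0.2699621  -0.3842661   0.16601515]
 [-0.46904139 -0.54739655  0.69307806  0.71833508]
 [-0.02324113  0.79213477  0.60990357  0.70308677]
 [ 0.          0.          0.          1.        ]] dict_keys(['image', 'K', 'pose'])
{'time_s': 0.1, 'joint_pos': array([-1.31762779e+00,  4.80794454e-01,  1.59681142e+00, -3.04019557e-05,
        1.06512445e+00, -4.66198445e-02]), 'dq': array([ 1.88714988e-03, -3.17100757e-03, -1.11874669e-03,  2.61283832e-03,
       -2.24319758e-05, -7.38486313e-05]), 'effort': array([ 1.42547829e-03, -9.52254152e+01, -4.31043577e+01,  1.23325285e-04,
        5.24221512e-03, -2.52118207e-05]), 'position': array([ 0.19185928, -0.62063994,  0.23071993]), 'tool_rot': array([ 0.10554906, -0.10565069,  0.69957614, -0.6987779 ]), 'force': array([ 0.6829367 , -0.32535131,  0.44041628]), 'moment': array([ 0.03502713, -0.03506144, -0.00477418]), 'opening': 0.08531421836168675}
```

View pics/both.png

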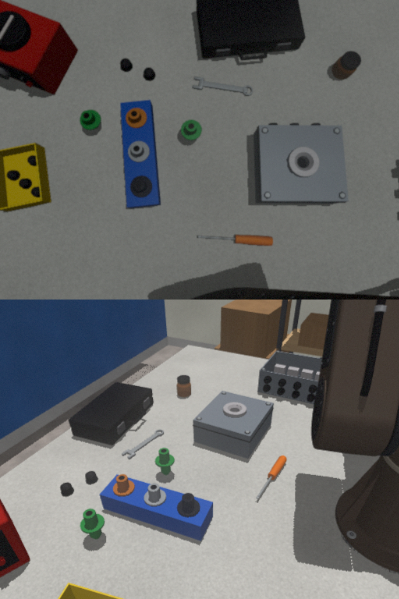

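The top view shows the bronze bushing at about (174,150) px, steel at (178,192), black at (180,238), and the boss at about (388,206). I'll enlarge both areas to measure them.

Run:
```python
from h import *
i=cv2.imread('pics/top0.png')
a=cv2.resize(i[120:270,90:270],None,fx=4,fy=4,interpolation=2)[:600,:]
b=cv2.resize(i[155:255,335:445],None,fx=4,fy=4,interpolation=2)
a=cv2.resize(i[125:275,140:210],None,fx=4,fy=4,interpolation=2)
c=np.zeros((600,280+440,3),np.uint8);c[:,:280]=a;c[:400,280:]=b
cv2.imwrite('pics/crop.png',c)
for n,u,v,z in(('bronze',174,150,.096),('steel',178,192,.096),('black',180,238,.096),('bore',388,206,.102)):print(n,px('top0',u,v,z))
```

```text
bronze [0.64472034 0.24049196 0.096     ]
steel [0.55600885 0.23001712 0.096     ]
black [0.46298756 0.2237252  0.096     ]
bore [ 0.52235345 -0.19067498  0.102     ]
```

View pics/crop.png

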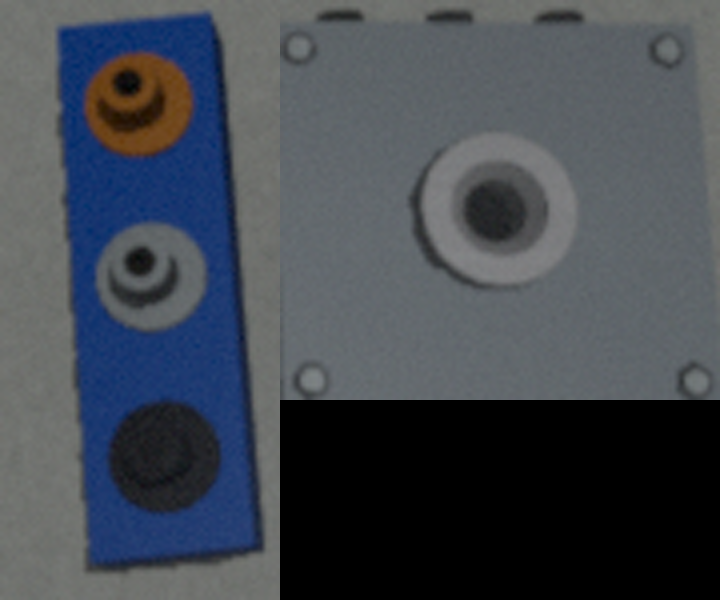

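The flange centres in the enlarged crop are bronze (174.6,150.8), steel (177.6,193.8) and black (181,238.6). The boss rim centre is (389.6,207).

Run:
```python
from h import *
from scipy.spatial.transform import Rotation as R
P={n:px('top0',u,v,z) for n,u,v,z in(('bronze',174.6,150.8,.062),('steel',177.6,193.8,.062),('black',181,238.6,.062),('bore',389.6,207,.102))}
print(P)
d=P['bronze']-P['black'];print('row',np.hypot(*d[:2]),np.degrees(np.arctan2(d[1],d[0])))
q=arm.get_obs()['tool_rot'];M=R.from_quat(np.roll(q,-1)).as_matrix();print(M, 'jaw',np.degrees(np.arctan2(M[1,2],M[0,2])))
```

```text
{'bronze': array([0.65381599, 0.24507314, 0.062     ]), 'steel': array([0.55960832, 0.23626341, 0.062     ]), 'black': array([0.46558005, 0.22690874, 0.062     ]), 'bore': array([ 0.52029661, -0.1937213 ,  0.102     ])}
row 0.18911032519532864 5.5118626609145345
[[-9.55394655e-01 -3.10705789e-04  2.95331943e-01]
 [-2.95332105e-01  1.09474782e-03 -9.55394028e-01]
 [-2.64675442e-05 -9.99999352e-01 -1.13767761e-03]] jaw -72.82254537206022
```

Emit:
play_rows:
  travel:
    - [0.41,0.77,0]
    - [0.41,0.77,0]
    - [0.41,0.77,0]
    - [0.41,0.77,0]
    - [0.41,0.77,0]
    - [0.41,0.77,0]
    - [0.41,0.77,0]
    - [0.41,0.77,0]
    - [0.41,0.77,0]
    - [0.41,0.77,0]
  twist: [-0.1,-0.1,-0.1,-0.1,-0.1,-0.1,-0.1,-0.1,-0.1,-0.1]
  gripper: 85

```text
time_s: 0.93
position: [0.3563, -0.3113, 0.2312]
tool_rot: [0.069, -0.069, 0.704, -0.704]
force: [1.2, -0.3, -0.1]
opening: 0.0849
```

Emit:
play_rows:
  travel:
    - [0.41,0.77,0]
    - [0.41,0.77,0]
    - [0.41,0.77,0]
    - [0.41,0.77,0]
    - [0.41,0.77,0]
    - [0.41,0.77,0]
    - [0.41,0.77,0]
    - [0.41,0.77,0]
    - [0.41,0.77,0]
    - [0.41,0.77,0]
  twist: [-0.1,-0.1,-0.1,-0.1,-0.1,-0.1,-0.1,-0.1,-0.1,-0.05]

```text
time_s: 1.77
position: [0.5203, -0.0032, 0.2312]
tool_rot: [0.034, -0.034, 0.706, -0.706]
force: [0.7, -1.1, -0.2]
opening: 0.0845
```

Emit:
play_rows:
  travel:
    - [0.41,0.77,0]
    - [0.41,0.77,0]
    - [0.41,0.77,0]
    - [0.41,0.77,0]
    - [0.41,0.77,0]
    - [0.41,0.77,0]
    - [0.3,0.4,0]
    - [0,0,0]
  twist: [0,0,0,0,0,0,0,0]

```text
time_s: 2.43
position: [0.632, 0.1994, 0.2306]
tool_rot: [0.035, -0.034, 0.707, -0.706]
force: [-0.7, -0.8, 0.3]
opening: 0.0849
```

Run:
```python
from h import *
o=arm.get_obs();print(o['time_s'],o['position'],o['tool_rot'],o['force'])
c=snap('wrist','w1');print(c['pose'])
```

```text
2.4333 [0.63198277 0.19936018 0.23061664] [ 0.03489736 -0.03440523  0.70654592 -0.70596835] [-0.72815122 -0.76616673  0.31134933]
[[ 0.09721517  0.95676211  0.27414498  0.70091991]
 [-0.99526253  0.09381528  0.02551827  0.20635755]
 [-0.00130408 -0.27532699  0.96134975  0.37358741]
 [ 0.          0.          0.          1.        ]]
```

View pics/w1.png

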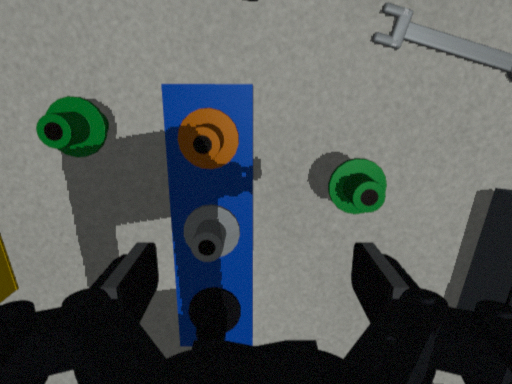

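The wrist view shows the bronze flange centre at (208.5,138) and its neck-top hole at (202,145). There are green parts at (60,128) and (362,190).

Run:
```python
from h import *
for n,u,v,z in(('bronze',208.5,138,.062),('hole top',202,145,.096),('g1',72,127,.06),('g2',362,190,.06),('g2f',357,186,.06),('steel',211.5,233,.062)):print(n,px('w1',u,v,z))
```

```text
bronze [0.65764753 0.2459924  0.062     ]
hole top [0.65595728 0.24678052 0.096     ]
g1 [0.65516189 0.3745346  0.06      ]
g2 [0.62094743 0.09194718 0.06      ]
g2f [0.62451911 0.09762116 0.06      ]
steel [0.56128927 0.23722745 0.062     ]
```

Emit:
play_rows:
  travel:
    - [0.3,0.58,0]
    - [0.3,0.58,0]
    - [0,0,-0.5]
    - [0,0,-0.7]
    - [0,0,-0.7]
    - [0,0,-0.7]
    - [0,0,-0.7]
    - [0,0,-0.5]
    - [0,0,-0.25]
    - [0,0,0]
  twist: [0,0,0,0,0,0,0,0,0,0]

```text
time_s: 3.32
position: [0.6526, 0.2409, 0.067]
tool_rot: [-0.032, 0.035, -0.706, 0.707]
force: [0.5, 0.3, 0.7]
opening: 0.085
```

Emit:
play_rows:
  travel:
    - [0,0,0]
    - [0,0,0]
    - [0,0,0]
    - [0,0,0]
    - [0,0,0]
    - [0,0,0]
    - [0,0,0]
    - [0,0,0]
  twist: [0,0,0,0,0,0,0,0]
  gripper: 20
  newtons: 60

```text
time_s: 3.98
position: [0.655, 0.2427, 0.0708]
tool_rot: [0.034, -0.033, 0.707, -0.706]
force: [-1.4, 1.6, 9.5]
opening: 0.0279
```

Run:
```python
from h import *
o=arm.get_obs();print(o['position'],o['force'],o['opening'])
c=snap('wrist','w2');s=snap('side','s2')
a=cv2.resize(c['image'],None,fx=.9,fy=.9)
b=cv2.resize(s['image'][180:330,100:300],None,fx=2.3,fy=2.3)
z=np.zeros((600,800,3),np.uint8);z[:346,:461]=a
b=b[:345,:460];z[255:600,340:800]=b;cv2.imwrite('pics/v2.png',z)
o=arm.get_obs();print(o['position'],o['force'],o['opening'])
```

```text
[0.65501965 0.24268702 0.07079691] [-1.3620695   1.55133661  9.47537035] 0.027880543004908744
[0.65505502 0.24270098 0.07081169] [-1.57578546  2.0242159   9.93796254] 0.02770709674142509
```

View pics/v2.png

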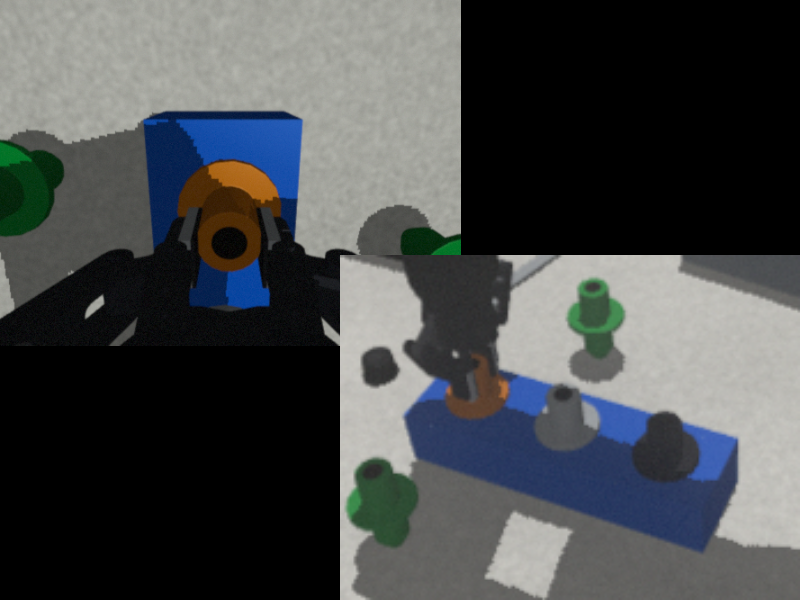

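The fingers hold the neck with the tips at the flange, and the jaw closing pushes the tool up with about 10 N. I'll lift and check.

Emit:
play_rows:
  travel:
    - [0,0,0.1]
    - [0,0,0.2]
    - [0,0,0.4]
    - [0,0,0.4]
    - [0,0,0.4]
    - [0,0,0.5]
    - [0,0,0.5]
    - [0,0,0.5]
    - [0,0,0.3]
    - [0,0,0]
  twist: [0,0,0,0,0,0,0,0,0,0]
  newtons: 80

```text
time_s: 4.92
position: [0.6558, 0.2426, 0.2047]
tool_rot: [0.035, -0.032, 0.707, -0.706]
force: [0.6, -0.2, -1.3]
opening: 0.0271
```

Run:
```python
from h import *
o=arm.get_obs();print(o['time_s'],o['position'],o['force'],o['moment'],o['opening'])
c=snap('wrist','w3');s=snap('side','s3')
z=np.hstack([cv2.resize(c['image'][100:384,100:412],(420,382)),cv2.resize(s['image'][110:310,90:290],(382,382))])
cv2.imwrite('pics/v3.png',z[:,:800])
```

```text
4.9167 [0.65575683 0.24259151 0.20468184] [ 0.61788402 -0.18789294 -1.34353281] [0.05891885 0.01667049 0.02230141] 0.027079030320541184
```

View pics/v3.png

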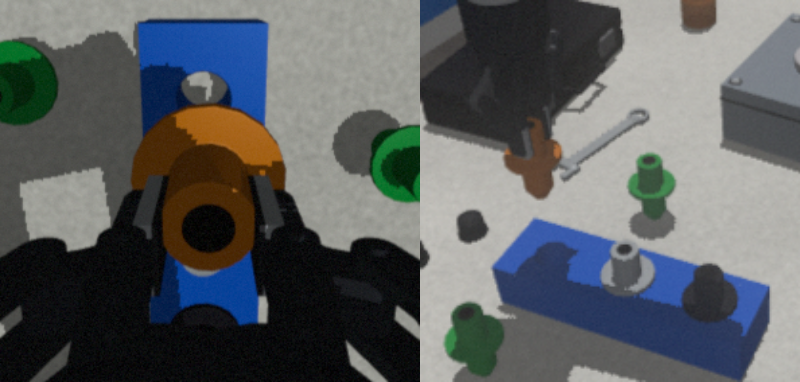

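```bash
cat >> h.py <<'E'
def feats(f,p,tx=0,ty=0):
    from scipy.spatial.transform import Rotation as R
    M=R.from_rotvec([tx,ty,0]).as_matrix();t=np.linspace(0,2*np.pi,73)
    C=lambda r,z:np.array([proj(f,p+M@[r*np.cos(a),r*np.sin(a),z]) for a in t])
    fl=np.vstack([C(.029,.006),C(.029,0)]);n=C(.015,.04)
    return dict(fl_left=fl[:,0].min(),fl_right=fl[:,0].max(),fl_top=fl[:,1].min(),fl_bot=fl[:,1].max(),neck_l=n[:,0].min(),neck_r=n[:,0].max(),neck_t=n[:,1].min(),neck_b=n[:,1].max(),axis_top=proj(f,p+M@[0,0,.04]),nose=proj(f,p+M@[0,0,-.05]))
E
python3 - <<'E'
from h import *
p=np.array(arm.get_obs()['position'])-[0,0,.0148]
for f in('w3','s3'):
  for dz in (0,.004):print(f,dz,{k:np.round(v,1) for k,v in feats(f,p+[0,0,dz]).items()})
print('tilt y+.1',{k:np.round(v,1) for k,v in feats('w3',p,0,.1).items()})
print('side tilt y+.1',{k:np.round(v,1) for k,v in feats('s3',p,0,.1).items()})
# observed
f=lambda u,v:(100+u*312/420,100+v*284/382)
print('obs fl L/R/top',f(132,105),f(286,105),'neck',f(163,200),f(254,270),'hole',f(208,228))
g=lambda u,v:(90+(u-420)*200/382,110+v*200/382)
print('obs side',g(541,120),'nose',g(538,197),'flange L R',g(505,155),g(563,155))
E
```

```text
w3 0 {'fl_left': np.float64(199.3), 'fl_right': np.float64(312.6), 'fl_top': np.float64(180.8), 'fl_bot': np.float64(288.5), 'neck_l': np.float64(219.8), 'neck_r': np.float64(292.5), 'neck_t': np.float64(239.5), 'neck_b': np.float64(304.5), 'axis_top': array([256.2, 272.9]), 'nose': array([255.7, 204.1])}
w3 0.004 {'fl_left': np.float64(198.0), 'fl_right': np.float64(314.0), 'fl_top': np.float64(182.8), 'fl_bot': np.float64(292.8), 'neck_l': np.float64(218.8), 'neck_r': np.float64(293.6), 'neck_t': np.float64(243.8), 'neck_b': np.float64(310.4), 'axis_top': array([256.2, 278.1]), 'nose': array([255.7, 206. ])}
s3 0 {'fl_left': np.float64(135.1), 'fl_right': np.float64(166.3), 'fl_top': np.float64(181.3), 'fl_bot': np.float64(202.6), 'neck_l': np.float64(139.3), 'neck_r': np.float64(155.6), 'neck_t': np.float64(171.5), 'neck_b': np.float64(181.1), 'axis_top': array([147.5, 176.2]), 'nose': array([155.2, 212.5])}
s3 0.004 {'fl_left': np.float64(134.7), 'fl_right': np.float64(166.0), 'fl_top': np.float64(179.7), 'fl_bot': np.float64(201.0), 'neck_l': np.float64(138.9), 'neck_r': np.floa
[... 473 characters left out ...]
: np.float64(135.1), 'fl_right': np.float64(166.0), 'fl_top': np.float64(181.7), 'fl_bot': np.float64(202.2), 'neck_l': np.float64(137.8), 'neck_r': np.float64(153.8), 'neck_t': np.float64(171.3), 'neck_b': np.float64(180.3), 'axis_top': array([145.8, 175.7]), 'nose': array([157.2, 213.1])}
obs fl L/R/top (198.05714285714288, 178.0628272251309) (312.45714285714286, 178.0628272251309) neck (221.0857142857143, 248.6910994764398) (288.6857142857143, 300.7329842931937) hole (254.5142857142857, 269.5078534031413)
obs side (153.35078534031413, 172.82722513089004) nose (151.7801047120419, 213.14136125654449) flange L R (134.5026178010471, 191.15183246073298) (164.86910994764398, 191.15183246073298)
```

The grasp is good. The bushing hangs roughly upright, and the steel and black ones are still in place. Next I'll move to a point short of the bore for a wrist look.

Emit:
play_rows:
  travel:
    - [-0.2,-0.4,0]
    - [-0.35,-0.8,0]
    - [-0.35,-0.8,0]
    - [-0.35,-0.8,0]
    - [-0.35,-0.8,0]
    - [-0.35,-0.8,0]
    - [-0.35,-0.8,0]
    - [-0.35,-0.8,0]
    - [-0.35,-0.8,0]
    - [-0.35,-0.8,0]
  twist: [0,0,0,0,0,0,0,0,0,0]

```text
time_s: 5.85
position: [0.5185, -0.0629, 0.1999]
tool_rot: [0.033, -0.035, 0.706, -0.706]
force: [1.1, -1.4, -2.0]
opening: 0.0269
```

Emit:
play_rows:
  travel:
    - [-0.35,-0.8,0]
    - [-0.35,-0.8,0]
    - [-0.35,-0.8,0]
    - [-0.25,-0.6,0]
    - [-0.15,-0.35,0]
    - [0,0,0]
    - [0,0,0]
    - [0,0,0]
  twist: [0,0,0,0,0,0,0,0]

```text
time_s: 6.52
position: [0.4621, -0.1952, 0.2005]
tool_rot: [0.033, -0.034, 0.707, -0.706]
force: [0.2, -0.9, -2.4]
opening: 0.027
```

Run:
```python
from h import *
o=arm.get_obs();print(o['time_s'],o['position'],o['tool_rot'],o['force'],o['opening'])
c=snap('wrist','w4');s=snap('side','s4')
u,v=map(int,proj('s4',o['position'])); print(u,v)
z=np.zeros((384,800,3),np.uint8);z[:,:512]=c['image'];z[:,512:]=cv2.resize(s['image'][v-60:v+60,u-45:u+45],(288,384))
cv2.imwrite('pics/v4.png',z)
```

```text
6.5167 [ 0.46205742 -0.19519864  0.20051617] [ 0.03325396 -0.03410283  0.70661702 -0.70599119] [ 0.21135155 -0.86239497 -2.3777203 ] 0.027001624246032887
326 109
```

View pics/v4.png

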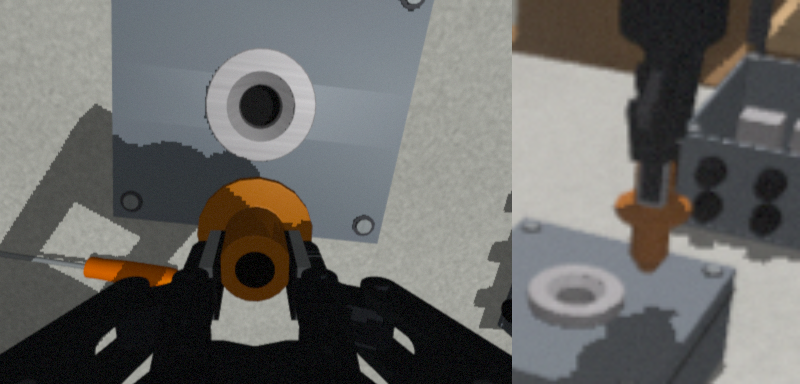

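Wrist view: boss rim centre (260.5,104.5), bore mouth (261,105), held flange spanning u 198 to 313 with its top at v 177, neck-top hole (254.5,268).

Run:
```python
from h import *
print('bore',px('w4',260.8,104.8,.102), 'top-based (.5203,-.1937)')
o=arm.get_obs();p0=o['position']
for f,box in(('w4',0),('s4',0)):
  for d,ty in(([0,0,0],0),([.002,0,0],0),([.002,0,0],.1)):
    print(f,d,ty,{k:np.round(v,1).tolist() for k,v in feats(f,p0+[0,0,-.0148]+d,0,ty).items()})
g=lambda u,v:(326-45+(u-512)/3.2,109-60+v/3.2)
print('side obs fl L,R',g(614,205),g(692,205),'nose bottom',g(648,272), 'nose l r',g(633,245),g(667,245))
```

```text
bore [ 0.5243396  -0.19323965  0.102     ] top-based (.5203,-.1937)
w4 [0, 0, 0] 0 {'fl_left': 196.7, 'fl_right': 312.9, 'fl_top': 178.8, 'fl_bot': 289.0, 'neck_l': 217.2, 'neck_r': 292.2, 'neck_t': 239.4, 'neck_b': 306.1, 'axis_top': [254.7, 273.8], 'nose': [254.8, 202.6]}
w4 [0.002, 0, 0] 0 {'fl_left': 196.9, 'fl_right': 313.5, 'fl_top': 174.9, 'fl_bot': 285.7, 'neck_l': 217.5, 'neck_r': 292.8, 'neck_t': 234.6, 'neck_b': 302.0, 'axis_top': [255.2, 269.4], 'nose': [255.1, 199.7]}
w4 [0.002, 0, 0] 0.1 {'fl_left': 196.8, 'fl_right': 313.5, 'fl_top': 173.8, 'fl_bot': 287.5, 'neck_l': 218.2, 'neck_r': 294.0, 'neck_t': 223.5, 'neck_b': 295.2, 'axis_top': [256.2, 260.1], 'nose': [254.4, 207.0]}
s4 [0, 0, 0] 0 {'fl_left': 313.6, 'fl_right': 337.7, 'fl_top': 107.0, 'fl_bot': 120.6, 'neck_l': 320.5, 'neck_r': 333.2, 'neck_t': 97.1, 'neck_b': 102.8, 'axis_top': [326.8, 99.9], 'nose': [324.0, 132.4]}
s4 [0.002, 0, 0] 0 {'fl_left': 312.9, 'fl_right': 337.0, 'fl_top': 106.9, 'fl_bot': 120.4, 'neck_l': 319.8, 'neck_r': 332.4, 'neck_t': 97.0, 'neck_b': 102.7, 'axis_top': [326.1, 99.8], 'nose': [323.2, 132.2]}
s4 [0.002, 0, 0] 0.1 {'fl_left': 312.8, 'fl_right': 336.8, 'fl_top': 107.2, 'fl_bot': 120.1, 'neck_l': 318.2, 'neck_r': 330.8, 'neck_t': 96.9, 'neck_b': 102.2, 'axis_top': [324.5, 99.5], 'nose': [325.1, 132.6]}
side obs fl L,R (312.875, 113.0625) (337.25, 113.0625) nose bottom (323.5, 134.0) nose l r (318.8125, 125.5625) (329.4375, 125.5625)
```

Emit:
play_rows:
  travel:
    - [0.4,0.05,0]
    - [0.6,0,0]
    - [0.5,0,0]
    - [0,0,0]
    - [0,0,-0.3]
    - [0,0,-0.3]
    - [0,0,-0.3]
    - [0,0,0]
    - [0,0,0]
  twist: [0,0,0,0,0,0,0,0,0]

```text
time_s: 7.37
position: [0.5219, -0.193, 0.1649]
tool_rot: [0.034, -0.035, 0.707, -0.706]
force: [-0.3, -0.1, -1.3]
opening: 0.0272
```

Emit:
play_rows:
  travel:
    - [0,0,-0.1]
    - [0,0,-0.1]
    - [0,0,-0.1]
    - [0,0,-0.1]
    - [0,0,0]
    - [0,0,0]
  twist: [0,0,0,0,0,0]

```text
time_s: 7.87
position: [0.5222, -0.1938, 0.1491]
tool_rot: [0.034, -0.034, 0.706, -0.706]
force: [-0.5, -0.1, -1.1]
opening: 0.0273
```

Emit:
play_rows:
  travel:
    - [0,0,-0.05]
    - [0,0,-0.05]
    - [0,0,-0.05]
    - [0,0,-0.05]
    - [0,0,0]
  twist: [0,0,0,0,0]

```text
time_s: 8.28
position: [0.5221, -0.1937, 0.1408]
tool_rot: [0.034, -0.034, 0.706, -0.706]
force: [-1.2, -0.0, -2.3]
opening: 0.0269
```

Emit:
play_rows:
  travel:
    - [0,0,-0.05]
    - [0,0,-0.05]
    - [0,0,-0.05]
    - [0,0,-0.05]
    - [0,0,0]
  twist: [0,0,0,0,0]

```text
time_s: 8.7
position: [0.5222, -0.1937, 0.1328]
tool_rot: [0.034, -0.034, 0.706, -0.706]
force: [-0.4, -0.1, -2.5]
opening: 0.0268
```

The shank is in the bore with no side force. I'll push on gently.

Emit:
play_rows:
  travel:
    - [0,0,-0.05]
    - [0,0,-0.05]
    - [0,0,-0.05]
    - [0,0,-0.05]
    - [0,0,0]
  twist: [0,0,0,0,0]

```text
time_s: 9.12
position: [0.5223, -0.1938, 0.1251]
tool_rot: [0.034, -0.034, 0.706, -0.706]
force: [-2.4, 0.7, -1.5]
opening: 0.027
```

Emit:
play_rows:
  travel:
    - [0,0,-0.04]
    - [0,0,-0.04]
    - [0,0,-0.04]
    - [0,0,-0.03]
    - [0,0,0]
  twist: [0,0,0,0,0]

```text
time_s: 9.53
position: [0.5223, -0.1938, 0.1193]
tool_rot: [0.034, -0.034, 0.706, -0.706]
force: [-3.5, 0.9, 3.9]
opening: 0.0271
```

Emit:
play_rows:
  travel:
    - [0,0,-0.03]
    - [0,0,-0.03]
    - [0,0,0]
  twist: [0,0,0]

```text
time_s: 9.78
position: [0.5223, -0.1938, 0.117]
tool_rot: [0.034, -0.034, 0.706, -0.706]
force: [-3.9, 1.5, 4.9]
opening: 0.0269
```

Emit:
play_rows:
  travel:
    - [0,0,-0.03]
    - [0,0,-0.03]
    - [0,0,0]
  twist: [0,0,0]

```text
time_s: 10.03
position: [0.5222, -0.1938, 0.1167]
tool_rot: [-0.034, 0.034, -0.706, 0.706]
force: [-17.3, 5.2, 47.5]
opening: 0.0271
```

Force rises sharply to 47 N at TCP z 0.1167, which is the expected seating height of 0.1168. I'll relieve the load, release and retreat.

Emit:
play_rows:
  travel:
    - [0,0,0.03]
    - [0,0,0.03]
    - [0,0,0]
  twist: [0,0,0]

```text
time_s: 10.28
position: [0.5222, -0.1938, 0.117]
tool_rot: [0.034, -0.034, 0.706, -0.706]
force: [-5.4, 0.3, 6.6]
opening: 0.0269
```

Emit:
play_rows:
  travel:
    - [0,0,0]
    - [0,0,0]
    - [0,0,0]
    - [0,0,0]
    - [0,0,0]
    - [0,0,0]
    - [0,0,0]
    - [0,0,0]
  twist: [0,0,0,0,0,0,0,0]
  gripper: 85

```text
time_s: 10.95
position: [0.5224, -0.1938, 0.1169]
tool_rot: [-0.034, 0.034, -0.706, 0.706]
force: [0.1, -0.0, 1.1]
opening: 0.0851
```

Emit:
play_rows:
  travel:
    - [0,0,0.2]
    - [0,0,0.4]
    - [0,0,0.6]
    - [0,0,0.6]
    - [0,0,0.6]
    - [0,0,0.4]
    - [-0.5,0,0]
    - [-0.5,0,0]
    - [0,0,0]
    - [0,0,0]
  twist: [0,0,0,0,0,0,0,0,0,0]

```text
time_s: 11.78
position: [0.482, -0.1939, 0.2297]
tool_rot: [-0.034, 0.033, -0.706, 0.706]
force: [0.7, -0.3, -0.3]
opening: 0.0846
```

Run:
```python
from h import *
o=arm.get_obs();print(o['time_s'],o['position'],o['force'],o['opening'])
c=snap('wrist','w5');s=snap('side','s5')
z=np.zeros((384,800,3),np.uint8);z[:,:512]=c['image'];z[:,512:]=cv2.resize(s['image'][90:210,255:345],(288,384))
cv2.imwrite('pics/v5.png',z)
for zz in(0,.004,.008):
  for f in('w5','s5'):print(zz,f,{k:np.round(v,1).tolist() for k,v in feats(f,np.array([.5235,-.1935,.102+zz])).items()})
```

```text
11.7833 [ 0.48196268 -0.19386476  0.22970103] [ 0.70174305 -0.30647197 -0.26741368] 0.08464917713049971
0 w5 {'fl_left': 223.0, 'fl_right': 295.9, 'fl_top': 93.2, 'fl_bot': 166.9, 'neck_l': 238.6, 'neck_r': 281.7, 'neck_t': 114.3, 'neck_b': 157.6, 'axis_top': [260.2, 136.4], 'nose': [258.6, 124.9]}
0 s5 {'fl_left': 289.7, 'fl_right': 312.0, 'fl_top': 131.0, 'fl_bot': 144.6, 'neck_l': 295.6, 'neck_r': 307.3, 'neck_t': 122.4, 'neck_b': 128.3, 'axis_top': [301.5, 125.3], 'nose': [299.9, 154.6]}
0.004 w5 {'fl_left': 222.5, 'fl_right': 296.6, 'fl_top': 93.1, 'fl_bot': 167.9, 'neck_l': 238.4, 'neck_r': 282.2, 'neck_t': 114.6, 'neck_b': 158.7, 'axis_top': [260.3, 137.1], 'nose': [258.7, 125.3]}
0.004 s5 {'fl_left': 289.7, 'fl_right': 312.1, 'fl_top': 129.7, 'fl_bot': 143.3, 'neck_l': 295.7, 'neck_r': 307.4, 'neck_t': 121.1, 'neck_b': 126.9, 'axis_top': [301.5, 124.0], 'nose': [300.0, 153.3]}
0.008 w5 {'fl_left': 222.1, 'fl_right': 297.2, 'fl_top': 93.1, 'fl_bot': 169.0, 'neck_l': 238.1, 'neck_r': 282.7, 'neck_t': 115.0, 'neck_b': 159.8, 'axis_top': [260.4, 137.8], 'nose': [258.7, 125.7]}
0.008 s5 {'fl_left': 289.8, 'fl_right': 312.2, 'fl_top': 128.4, 'fl_bot': 142.0, 'neck_l': 295.7, 'neck_r': 307.5, 'neck_t': 119.7, 'neck_b': 125.5, 'axis_top': [301.6, 122.6], 'nose': [300.1, 152.1]}
```

View pics/v5.png

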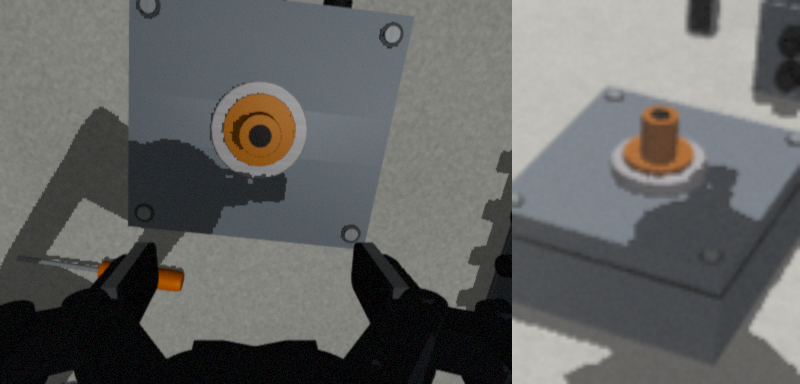

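The wrist view shows the flange centred on the boss, spanning u 223 to 296. In the side view the neck top (v 122.5) and flange bottom (v 144.4) match the seated prediction of 122.4 and 144.6, so I'm handing in.

```bash
python3 -c "
from workcell import arm
print(arm.hand_in())"
```

```text
the job is handed in; nothing more can be done
None
```

The bronze bushing is in the bore with its flange on the boss. It has been released, the arm is clear, and I handed the job in at about 12 s of the 48 s allowed. I gripped it by the neck, lifted it out of the block, lowered it nose first, and pressed it past the ring.

- **Seating:** the force rose to about 47 N at tool height 0.1167 m, against an expected 0.1168 m. In the side view after release, the neck top and flange bottom were within 0.2 pixels of the seated prediction, where 1 pixel is about 3 mm. The wrist view shows it upright and centred on the boss.
- **Other bushings:** the steel and black bushings were in their holes when I lifted the bronze one. I did not look at them again afterwards, and the arm did not go back to the block.
- **Disagreements:** the top camera placed the bore about 4 mm short in x compared with the wrist camera. I went with a value close to the wrist camera's, and the bushing slid in without catching. The finger opening read 27 mm on the 30 mm neck, but the grip held. During the final press there was about 17 N of sideways force, which cleared when I backed off and let go.

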